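Turn the size-gauge leaf over its spine

TASK

The hinged leaf of the fitting-size gauge board stands ajar over the blue page: with the fingers shut, push it up with a fingertip, over its spine, and press it down until it lies fully flat over the green page, yellow face up. Work gently and do not fling or slam the leaf, never take it between the fingers, and leave the turntable and the four fittings as they stand. Finish clear of everything.

Things in the scene. Friction and masses are not known exactly. Their poses are not given: they have to be found in the camera images.
- book: Fixed gauge board: dark wooden plinth 170 (x) x 260 (y) x 30 mm high; origin at the centre of its underside. The blue page is its -y half, the green page its +y half; the spine runs along its x axis between them. Rubber bumpers 8 mm tall carry the leaf; steel ears at the spine's ends reach 46 mm above the bench.
- spine (a point): Middle of the hinge axis, 40 mm above the bench, over the board's origin; axes as the board's, the hinge axis is its x axis.
- tab (a point): Middle of the outer edge of the leaf's orange tab, at mid-thickness, 150 mm from the hinge axis. It turns with the leaf: x along the spine, -y outwards from the spine along the leaf, z normal to the leaf (out of its bare metal face). The tab is 50 mm wide and reaches from 120 to 150 mm; when flat it overhangs the plinth by 20 mm.
- plate (a point): Middle of the leaf's plate, at mid-thickness, 64 mm from the hinge axis; axes as the tab's. The leaf is rigid, 4 mm thick, 0.13 to 0.19 kg, 145 mm along the spine, reaching 120 mm from the hinge axis without its tab; one face bare metal, the other yellow, black size marks on both. It is centred on the hinge axis, so it lies 40 mm above the bench on either side.
- leaf (a joint): Angle of the leaf (rad): 0 lying flat over the blue page (board's -y), pi/2 upright, pi (the stop) lying flat over the green page (board's +y). The hinge is stiff: the leaf stays at any angle where it is left and needs about 1 to 3 N at the tab to move either way. At the start it stands at 0.2 to 0.6.
- disc (a joint): Angle of the turntable's white round top (rad), 0 at the start; it turns easily. Leave it.
- turntable: Turntable on the bench on the board's green side: round white melamine top of 280 mm diameter, its upper face 38 mm above the bench, with three fittings on it. Origin on its axis at the bench.
- elbow: Loose brass barbed elbow lying on the turntable, about 55 x 55 x 22 mm; origin at the underside.
- tee: Loose galvanized pipe tee lying on the turntable, about 72 x 53 x 32 mm; origin at the underside.
- union: Loose zinc-plated pipe union standing on the turntable, 48 mm diameter, 48 mm tall; origin at the centre of the underside.
- coupler: Loose red plastic quick coupler standing on the bench off the far end of the spine, 40 mm diameter, 62 mm tall; origin at the centre of the underside.
Not all that is in view belongs to the job. Of the things that look like the coupler, take the one that is farthest to the robot's right at the start. Leave any turquoise look-alike of the union alone.

How it is judged:
By the outcome, as a careful person would: the job done as asked, in the order asked, and still so for the second after the job is handed in, with the robot touching nothing.
It also fails if it takes over 48 s, if anything falls off the work surface, if the arm or the gripper's body presses on something with over 40 N, if the wrist force passes 120 N, or if a joint passes its speed limit or range.

ROBOT

A 7-joint arm with a two-finger parallel gripper is mounted at the origin on the work surface. World frame = base frame: x ahead of the robot, y to its left, z up, the work surface at z = 0. Lengths are in m, angles in rad, forces in N, time in s.
With the tool pointing down it reaches from about 0.4 to 0.875 m from the base axis. Payload 19.3 kg.
Tool frame: the origin (TCP) lies at the very end of the fingers, on their centre line; the grasp point (between the pads) lies 19 mm behind it; z points along the fingers, x is the direction in which the jaws open and shut, and the axes are right-handed (so a half turn about z gives the same grasp; the last joint's range is limited). The gripper opens to 85 mm and grips with 20 to 120 N. Pads are 22 mm wide; open, the fingers measure 114 mm over their backs; the gripper's body (76 mm by 85 mm) begins 54 mm behind the grasp point. The pads swing forward as they close: fully open they stand 13 mm farther back than shut.
Start: joints at [-1.367, 0.521, -0.036, 1.599, 0.021, 1.021, -0.113], TCP at [0.169, 0.602, 0.231] pointing down, gripper open.
Joint ranges: [-2.91, 2.91], [-0.3, 2.13], [-1.5, 1.42], [0.17, 2.43], [-1.26, 4.41], [0.16, 1.93], [-2.52, 2.52]. Speed limits (rad/s): [1.89, 1.89, 2.39, 2.39, 3.01, 3.01, 3.01].

INTERFACE

Orientations are given as a unit quaternion [x, y, z, w].
In Python, from workcell import sense, cams, bot gives the robot as it stands.
- The arm moves only by the tool move_arm, never from a script. Its argument "increments" is a list of rows, each an object of numbers: "rx", "ry", "rz": the turn, a rotation vector about the world's x, y, z in rad; "x", "y", "z": the shift along the world's x, y, z in mm; "claw": the opening, from -1 (shut) to 1 (fully open). In form: [{"rx": .., "ry": .., "rz": .., "x": .., "y": .., "z": .., "claw": ..}, ...]. A call has exactly 8 rows; each row is the pose to reach, as a shift and turn from the pose measured when the call began; what a row does not reach only later rows make up. A row lasts 1/10 s, in which the tool goes at most 50 mm and 8.59 degrees, less where a joint would pass 70% of its speed; a pose out of reach is approached as far as the arm can. A call with a gripper value outside its range is refused whole. The fingers move at their own pace and stop on an object; "force" is the grip in N (left out, the last holds). Time passes only in rows, so rows that repeat a pose let the fingers close, or fill a call up. It gives the time, the measured TCP pose, the force and the opening at its end, in the units of the state.
- sense(): the state, without advancing time (a new reading comes with each control period).
- cams.camera(name): name is "side" or "top" or "wrist"; returns the picture (384x512x3 uint8, red, green, blue); there is no depth.
- cams.camera_model(name): a dict with "intrinsics" (3x3 intrinsics, pixels), "xyz" and "attitude" of the camera in the world. Camera axes: x right, y down, z forward; pixel columns grow to the right and rows downward; lengths in m; the calibration is good to about 2 mm. A picture is of the moment at which its call begins: read the wrist's pose just before it. camera_model takes no time and is no camera call; for the wrist camera it gives the pose at the moment of the call.
- bot.job_done(): hands the job in, once; it reports no verdict.
The state is a dict: "time": time; "joints": joint angles; "qvel": joint speeds; "joint_efforts": joint torques, N m; "tool_pos": TCP position; "ee_rot": TCP orientation; "force": force on the tool from outside, world axes, zero at the start; "torque": the same for the moment, N m; "opening": finger opening in m.
Only numpy, scipy, OpenCV 4.12 (cv2) and the standard library are available. Lean on these libraries where they do the work, as an engineer would, in place of code of your own. Each camera call takes 0.05 s, during which the arm holds its last target. There are 200 camera calls.

## Working session

There is one attempt and no reset: what is moved stays moved. The work goes in short steps, Python scripts to look and compute and a tool call to move; the robot and the scene stay as the last step left them, time stands still between calls to the robot, and variables do not carry over. Pictures are saved under pics/ and viewed, about 8 in all and at most 12, crops included, and the job is handed in when it is done.

Besides the shell and the picture viewer there is one more tool, called after ">>>" as name([rows], argument=value, ...), one row to a line, values as JSON. move_arm: Moves the arm, as the interface text tells. Its arguments: {"type":"object","properties":{"increments":{"type":"array"},"force":{"type":"number"}},"required":["increments"]}

```bash
mkdir -p pics
cat > h.py <<'E'
import numpy as np,cv2
from scipy.spatial.transform import Rotation as R
from workcell import sense,cams,bot
def snap(n,f):
    m=cams.camera_model(n); im=cams.camera(n); cv2.imwrite('pics/'+f,im[:,:,::-1]); return im,m
def rot(m):
    a=np.array(m['attitude']); return a if a.shape==(3,3) else R.from_quat(a).as_matrix()
def ray(m,u,v):
    d=rot(m)@np.linalg.solve(np.array(m['intrinsics']),[u,v,1.]); return np.array(m['xyz']),d
def onz(m,u,v,z):
    o,d=ray(m,u,v); return o+d*(z-o[2])/d[2]
def proj(m,p):
    c=np.array(m['intrinsics'])@(rot(m).T@(np.array(p)-m['xyz'])); return c[:2]/c[2]
E
python3 - <<'E'
from h import *
s=sense();print(s)
a,m=snap('top','top0.png');print(m)
b,m2=snap('side','side0.png');print(m2)
cv2.imwrite('pics/both0.png',cv2.resize(np.hstack([a,b])[:,:,::-1],(1024,384)))
E
```

```text
{'time': 0.0, 'joints': array([-1.36720122,  0.52202325, -0.03635134,  1.59999297,  0.02118691,
        1.02112226, -0.11277503]), 'qvel': array([ 2.25102095e-04, -9.53569581e-05,  1.29802179e-03, -1.05280362e-04,
        6.69847264e-04, -3.29301451e-04, -2.39669571e-05]), 'joint_efforts': array([-2.80587810e-04, -9.27102184e+01,  1.97959006e+00, -3.69936454e+01,
        1.78748503e-02,  8.24090035e-03, -1.25473093e-05]), 'tool_pos': array([0.16891873, 0.60138557, 0.23072509]), 'ee_rot': array([ 7.96981530e-01,  6.04003396e-01, -4.43900859e-04,  3.74444037e-04]), 'force': array([ 0.76701795,  0.58007363, -0.5326456 ]), 'torque': array([ 0.0281859 ,  0.04317263, -0.04326257]), 'opening': 0.08493343369068702}
{'intrinsics': array([[377.42732119,   0.        , 251.164442  ],
       [  0.        , 377.42732119, 200.85131904],
       [  0.        ,   0.        ,   1.        ]]), 'xyz': array([0.47604585, 0.13678271, 0.93229507]), 'attitude': array([ 0.71012772, -0.70079002,  0.05398549, -0.04120114])}
{'intrinsics': array([[453.52355166,   0.        , 260.90474005],
       [  0.        , 453.52355166, 184.38837768],
       [  0.        ,   0.        ,   1.        ]]), 'xyz': array([0.33421185, 0.95575917, 0.62907332]), 'attitude': array([-0.1340372 ,  0.8640259 , -0.47939251,  0.07533987])}
```

View pics/top0.png

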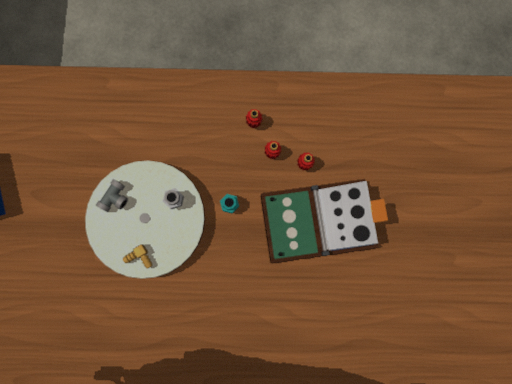

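View pics/side0.png

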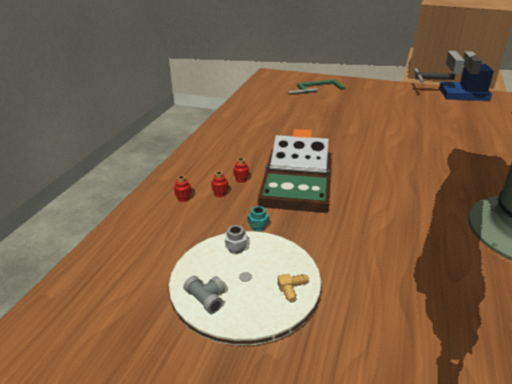

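The top view shows the board at about (320,222) with green page left (+y), the leaf at (347,216) and the orange tab at (379,211). The turntable is at (145,218). The turquoise look-alike is at (230,204), close to the green page's free edge. The red couplers are off the spine's far end.

Run:
```python
from h import *
a=cv2.imread('pics/top0.png');b=cv2.imread('pics/side0.png')
m=cams.camera_model('top');m2=cams.camera_model('side')
def mask(im,lo,hi):
    h=cv2.cvtColor(im,cv2.COLOR_BGR2HSV);return cv2.inRange(h,lo,hi)
for n,im,mm,roi in (('top',a,m,(250,175,150,95)),('side',b,m2,(255,120,80,95))):
    x,y,w,h=roi;c=im[y:y+h,x:x+w]
    for nm,lo,hi,z in (('green',(60,80,20),(95,255,140),.03),('tab',(5,190,150),(18,255,255),.1)):
        k=mask(c,lo,hi);cs=cv2.findContours(k,0,2)[0]
        if not cs: print(n,nm,'none');continue
        q=max(cs,key=cv2.contourArea);r=cv2.minAreaRect(q)
        bp=cv2.boxPoints(r)+[x,y];print(n,nm,cv2.contourArea(q),bp.round(1).tolist())
        if nm=='green':print([onz(mm,*p,z).round(4).tolist() for p in bp])
c1=cv2.resize(a[175:270,250:400],None,fx=5,fy=5,interpolation=cv2.INTER_CUBIC)
c2=cv2.resize(b[120:215,250:345],None,fx=6,fy=6,interpolation=cv2.INTER_CUBIC)
cv2.imwrite('pics/c1.png',c1);cv2.imwrite('pics/c2.png',c2)
```

```text
top green 2549.5 [[265.4, 196.7], [308.5, 190.5], [317.2, 251.7], [274.1, 257.8]]
[[0.6092, 0.0869, 0.03], [0.6259, -0.0178, 0.03], [0.4788, -0.0374, 0.03], [0.4631, 0.0652, 0.03]]
top tab 250.5 [[369.6, 201.1], [383.1, 198.4], [387.3, 219.3], [373.8, 222.0]]
side green 1207.0 [[262.8, 195.0], [264.5, 173.1], [325.6, 177.8], [323.9, 199.7]]
[[0.6081, 0.085, 0.03], [0.635, -0.0151, 0.03], [0.4791, -0.0396, 0.03], [0.464, 0.0608, 0.03]]
side tab 71.5 [[292.9, 134.9], [293.4, 129.3], [310.3, 130.6], [309.9, 136.2]]
```

View pics/c1.png

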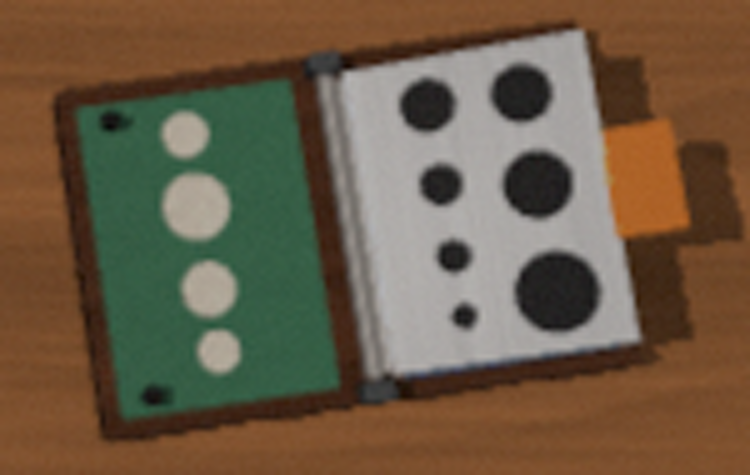

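View pics/c2.png

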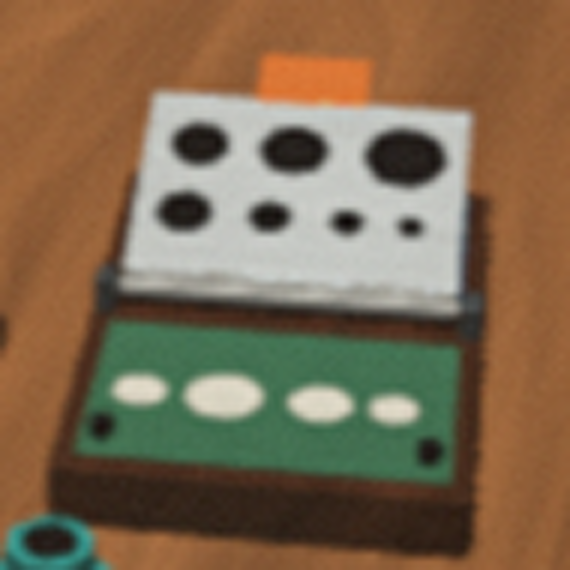

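The crops show the ears at about (314.6,188) and (325.6,253) in the top image, and the tab's outer edge from (384.4,198.6) to (388,221). Bumpers stand at the green page's free corners.

```bash
cat >> h.py <<'E'
def board():
    m=cams.camera_model('top')
    e1=onz(m,314.6,188,.046);e2=onz(m,325.6,253,.046)
    p1=onz(m,261.4,194,.03);p2=onz(m,271.6,262.4,.03)
    return e1,e2,p1,p2
E
python3 - <<'E'
from h import *
from scipy.optimize import brentq
m=cams.camera_model('top');m2=cams.camera_model('side')
e1,e2,p1,p2=board();print(e1,e2,p1,p2)
ex=(e1-e2)[:2];print('len',np.linalg.norm(ex),'yaw ears',np.arctan2(ex[1],ex[0]), 'edge yaw',np.arctan2(*(p1-p2)[[1,0]]))
O=(e1+e2)/2;print('spine',O, 'pl edge dist',np.linalg.norm((p1+p2)[:2]/2-O[:2]))
yaw=np.arctan2(*(p1-p2)[[1,0]])/2+np.arctan2(ex[1],ex[0])/2
X=np.array([np.cos(yaw),np.sin(yaw),0]);Y=np.array([-X[1],X[0],0]);print('yaw',yaw,X,Y)
O[2]=.04
# side corner of tab outer edge: crop2 (260,55),(373,60)
for mm,ps in ((m,[(384.4,198.6),(388,221)]),(m2,[(250+262/6,120+55/6),(250+373/6,120+60/6)])):
  for p in ps:
    o,d=ray(mm,*p);t=-1
    # ray: |perp comp|=.150 about axis
    A=np.array([(o-O)@Y,(o-O)[2]]);B=np.array([d@Y,d[2]])
    for t in np.roots([B@B,2*A@B,A@A-.15**2]):
        if np.isreal(t):
            P=o+d*np.real(t);q=P-O;print(p,P.round(4),'along',q@X,'ang',np.arctan2(q[2],-q@Y))
def tri(p,q):
    o1,d1=ray(m,*p);o2,d2=ray(m2,*q);d1/=np.linalg.norm(d1);d2/=np.linalg.norm(d2)
    t=np.linalg.lstsq(np.c_[d1,-d2],o2-o1,rcond=None)[0];a=o1+t[0]*d1;b=o2+t[1]*d2
    return (a+b)/2,np.linalg.norm(a-b)
for p,q in (((384.4,198.6),(250+262/6,120+55/6)),((388,221),(250+373/6,120+10))):
    P,e=tri(p,q);r=P-O;print('tri',P,e,'r',np.hypot(r@Y,r[2]),'ang',np.arctan2(r[2],-r@Y))
# things: tall items
for n,p,z in (('teal',(230,203),.048),('union',(172,198),.086),('turnt',(145,218),.038),('c1',(254,115),.062),('c2',(273,147),.062),('c3',(308,159),.062)):
    P=onz(m,*p,z);r=P-O;print(n,P.round(3),'board',(r@X).round(3),(r@Y).round(3))
print(R.from_quat(sense()['ee_rot']).as_matrix().round(3))
E
```

```text
[ 0.62946907 -0.02973377  0.046     ] [ 0.47593418 -0.05386396  0.046     ] [0.6155523  0.09659243 0.03      ] [0.45239644 0.07111378 0.03      ]
len 0.1554195227041085 yaw ears 0.1558890489078528 edge yaw 0.15491027040616476
spine [ 0.55270162 -0.04179887  0.046     ] pl edge dist 0.12703986172450935
yaw 0.15539965965700878 [0.98794975 0.15477496 0.        ] [-0.15477496  0.98794975  0.        ]
(293.6666666666667, 129.16666666666666) [ 0.6004 -0.1784  0.0874] along 0.026017807761407163 ang 0.32179306683119085
(293.6666666666667, 129.16666666666666) [0.5552 0.0144 0.1795] along 0.011149773449674947 ang 1.94721310721017
(312.1666666666667, 130.0) [ 0.5493 -0.1859  0.0887] along -0.025666192558131812 ang 0.3305523022043483
(312.1666666666667, 130.0) [0.513  0.0068 0.1799] along -0.03170772446348663 ang 1.9399374814080954
tri [ 0.60083078 -0.18163556  0.08588331] 0.0007208553861040836 r 0.152659342665345 ang 0.30527988052061705
tri [ 0.54935615 -0.18718466  0.08810819] 0.0003582231833080874 r 0.15098544371131933 ang 0.3242816746823271
teal [0.59  0.171 0.048] board 0.07 0.205
union [0.595 0.301 0.086] board 0.095 0.332
turnt [0.553 0.372 0.038] board 0.064 0.409
c1 [0.802 0.117 0.062] board 0.271 0.119
c2 [0.724 0.071 0.062] board 0.187 0.085
c3 [ 0.696 -0.012  0.062] board 0.146 0.007
[[ 0.27   0.963 -0.   ]
 [ 0.963 -0.27  -0.001]
 [-0.001  0.    -1.   ]]
```

Estimates: spine at (0.553, -0.042, 0.040), board yaw 0.155 rad, leaf angle about 0.32, tab middle at (0.576, -0.183, 0.087). I'll shut the fingers and travel high round to the tab's outer side, tool x along the board's x.

>>> move_arm([
  {"x": 25, "y": -40, "z": 5, "rz": -0.07, "claw": -1},
  {"x": 50, "y": -80, "z": 10, "rz": -0.14, "claw": -1},
  {"x": 75, "y": -120, "z": 20, "rz": -0.21, "claw": -1},
  {"x": 100, "y": -160, "z": 30, "rz": -0.28, "claw": -1},
  {"x": 130, "y": -200, "z": 30, "rz": -0.35, "claw": -1},
  {"x": 160, "y": -240, "z": 30, "rz": -0.42, "claw": -1},
  {"x": 190, "y": -280, "z": 30, "rz": -0.49, "claw": -1},
  {"x": 220, "y": -320, "z": 30, "rz": -0.56, "claw": -1},
])

```text
invalid input at $.increments[0]: expected keys rx, ry, rz, x, y, z, claw
```

>>> move_arm([
  {"rx": 0, "ry": 0, "x": 25, "y": -40, "z": 5, "rz": -0.07, "claw": -1},
  {"rx": 0, "ry": 0, "x": 50, "y": -80, "z": 10, "rz": -0.14, "claw": -1},
  {"rx": 0, "ry": 0, "x": 75, "y": -120, "z": 20, "rz": -0.21, "claw": -1},
  {"rx": 0, "ry": 0, "x": 100, "y": -160, "z": 30, "rz": -0.28, "claw": -1},
  {"rx": 0, "ry": 0, "x": 130, "y": -200, "z": 30, "rz": -0.35, "claw": -1},
  {"rx": 0, "ry": 0, "x": 160, "y": -240, "z": 30, "rz": -0.42, "claw": -1},
  {"rx": 0, "ry": 0, "x": 190, "y": -280, "z": 30, "rz": -0.49, "claw": -1},
  {"rx": 0, "ry": 0, "x": 220, "y": -320, "z": 30, "rz": -0.56, "claw": -1},
])

```text
time: 0.9
tool_pos: [0.3897, 0.2796, 0.2609]
ee_rot: [0.933, 0.359, -0.0, 0.0]
force: [1.3, 1.1, -0.2]
opening: -0.0001
```

>>> move_arm([
  {"rx": 0, "ry": 0, "x": 22, "y": -42, "z": 0, "rz": -0.07, "claw": -1},
  {"rx": 0, "ry": 0, "x": 44, "y": -84, "z": 0, "rz": -0.14, "claw": -1},
  {"rx": 0, "ry": 0, "x": 66, "y": -126, "z": 0, "rz": -0.21, "claw": -1},
  {"rx": 0, "ry": 0, "x": 88, "y": -168, "z": 0, "rz": -0.28, "claw": -1},
  {"rx": 0, "ry": 0, "x": 110, "y": -210, "z": 0, "rz": -0.35, "claw": -1},
  {"rx": 0, "ry": 0, "x": 132, "y": -252, "z": 0, "rz": -0.42, "claw": -1},
  {"rx": 0, "ry": 0, "x": 154, "y": -294, "z": 0, "rz": -0.49, "claw": -1},
  {"rx": 0, "ry": 0, "x": 176, "y": -336, "z": 0, "rz": -0.58, "claw": -1},
])

```text
time: 1.7
tool_pos: [0.5662, -0.0582, 0.2608]
ee_rot: [0.997, 0.076, -0.0, -0.0]
force: [0.5, 0.2, -0.0]
opening: -0.0001
```

>>> move_arm([
  {"rx": 0.1, "ry": 0.016, "rz": 0, "x": 4, "y": -34, "z": 0, "claw": -1},
  {"rx": 0.2, "ry": 0.031, "rz": 0, "x": 8, "y": -68, "z": 0, "claw": -1},
  {"rx": 0.3, "ry": 0.047, "rz": 0, "x": 12, "y": -102, "z": 0, "claw": -1},
  {"rx": 0.4, "ry": 0.062, "rz": 0, "x": 16, "y": -136, "z": 0, "claw": -1},
  {"rx": 0.5, "ry": 0.078, "rz": 0, "x": 20, "y": -170, "z": 0, "claw": -1},
  {"rx": 0.6, "ry": 0.093, "rz": 0, "x": 24, "y": -204, "z": 0, "claw": -1},
  {"rx": 0.7, "ry": 0.109, "rz": 0, "x": 28, "y": -238, "z": 0, "claw": -1},
  {"rx": 0.79, "ry": 0.124, "rz": 0, "x": 32, "y": -265, "z": 0, "claw": -1},
])

```text
time: 2.5
tool_pos: [0.5973, -0.3256, 0.2603]
ee_rot: [0.918, 0.069, -0.032, -0.39]
force: [1.0, 1.6, 1.4]
opening: -0.0
```

```bash
cat >> h.py <<'E'
O=np.array([.5527,-.0418,.04]);X=np.array([.98795,.15477,0]);Y=np.array([-.15477,.98795,0])
def bd():
    s=sense();p=s['tool_pos']-O;M=R.from_quat(s['ee_rot']).as_matrix();z=M[:,2]
    print('t',s['time'],'tcp board',(1000*np.array([p@X,p@Y,p[2]+.04])).round(1),'tilt',np.degrees(np.arctan2(z@Y,-z[2])).round(1),'side',np.degrees(np.arcsin(z@X)).round(1),'F',(s['force']@X).round(1),(s['force']@Y).round(1),s['force'][2].round(1),'j',s['joints'].round(2))
E
python3 - <<'E'
from h import *
bd()
snap('side','side1.png')
E
```

```text
t 2.5 tcp board [ 2.000e-01 -2.873e+02  2.603e+02] tilt 46.1 side -0.0 F 1.2 1.4 1.4 j [ 0.55  1.    0.26  0.9  -0.71  1.92  0.9 ]
```

View pics/side1.png

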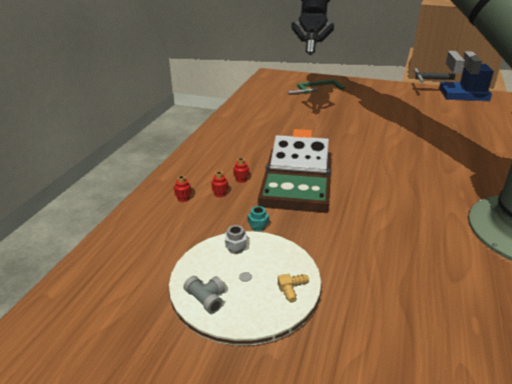

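The side view shows the shut gripper at (312,45), clear of the leaf and tilted towards it. Nothing else has moved. Joint 6 is near its limit, so I'll ease the tilt to 40° while coming down outside the tab.

>>> move_arm([
  {"rx": -0.013, "ry": -0.002, "rz": 0, "x": -1, "y": 4, "z": -27, "claw": -1},
  {"rx": -0.026, "ry": -0.004, "rz": 0, "x": -2, "y": 10, "z": -54, "claw": -1},
  {"rx": -0.039, "ry": -0.006, "rz": 0, "x": -4, "y": 20, "z": -80, "claw": -1},
  {"rx": -0.052, "ry": -0.008, "rz": 0, "x": -6, "y": 34, "z": -107, "claw": -1},
  {"rx": -0.065, "ry": -0.01, "rz": 0, "x": -8, "y": 48, "z": -134, "claw": -1},
  {"rx": -0.078, "ry": -0.012, "rz": 0, "x": -10, "y": 60, "z": -160, "claw": -1},
  {"rx": -0.091, "ry": -0.014, "rz": 0, "x": -12, "y": 74, "z": -187, "claw": -1},
  {"rx": -0.104, "ry": -0.016, "rz": 0, "x": -13, "y": 86, "z": -211, "claw": -1},
])

```text
time: 3.35
tool_pos: [0.582, -0.2433, 0.0423]
ee_rot: [0.936, 0.067, -0.031, -0.345]
force: [1.0, 0.2, -0.7]
opening: 0.0001
```

Run:
```python
from h import *
bd()
a,m=snap('side','side2.png');b,_=snap('top','top2.png')
c=[cv2.resize(i[:,:,::-1],None,fx=4,fy=4,interpolation=2) for i in (a[75:200,250:345],b[165:270,300:395])]
h=min(x.shape[0] for x in c);cv2.imwrite('pics/c3.png',np.hstack([x[:h] for x in c]))
```

```text
t 3.35 tcp board [  -2.3 -203.6   42.3] tilt 40.5 side -0.2 F 1.0 0.1 -0.7 j [ 0.43  1.07  0.24  1.3  -0.7   1.42  1.09]
```

View pics/c3.png

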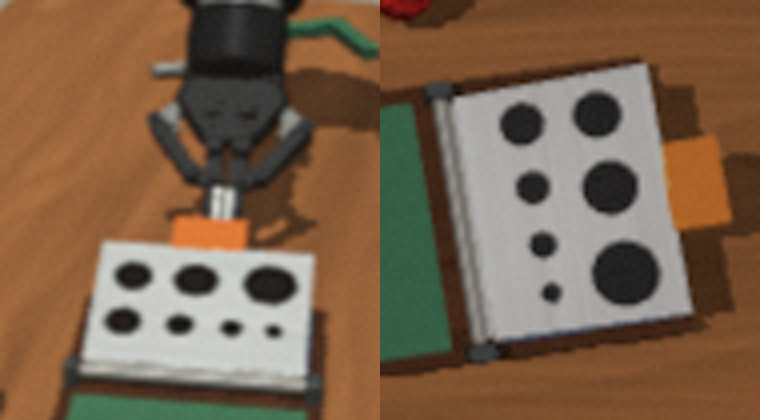

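The finger lines up with the middle of the tab and is clear below it, with no contact yet. Next I'll compute the arc table.

```bash
cat >> h.py <<'E'
def tilt(th): return np.interp(th,[18,80,150,180],[40,15,10,2])
def tcp(th,r=135.):
    a,t=np.radians(th),np.radians(tilt(th)); b=np.array([-np.sin(t),np.cos(t)]);n=np.array([np.cos(t),np.sin(t)])
    L=np.array([-np.cos(a),np.sin(a)]);T=np.array([np.sin(a),np.cos(a)]);o=np.array([0,40.])
    if th<90-tilt(th): return o+150*L-2*T-(150-r)*b-11*n
    P=o+r*L-2*T;q=P-11*n;pen=(q-11*n-P)@T
    return q-max(pen,0)*T
def table(ths,r=135.):
    s=sense();p=s['tool_pos'];M=R.from_quat(s['ee_rot']).as_matrix()
    for th in ths:
        q=tcp(th,r);t=np.radians(tilt(th));z=np.sin(t)*Y-np.cos(t)*np.array([0,0,1]);G=np.c_[X,np.cross(z,X),z]
        W=O+Y*q[0]/1e3;W[2]=q[1]/1e3
        rv=R.from_matrix(G@M.T).as_rotvec()
        print(th,rv.round(3),((W-p)*1e3).round(0),'board',q.round(0),tilt(th).round(0))
E
python3 - <<'E'
from h import *
table([4,8,12,16,18,20,23,26])
E
```

```text
4 [-0.01  -0.015  0.007] [ -6.  53. -11.] board [-149.   30.] 40.0
8 [-0.01  -0.015  0.007] [-6. 54. -1.] board [-148.   40.] 40.0
12 [-0.01  -0.015  0.007] [-6. 55.  9.] board [-146.   51.] 40.0
16 [-0.01  -0.015  0.007] [-7. 58. 20.] board [-144.   61.] 40.0
18 [-0.01  -0.015  0.007] [-7. 59. 25.] board [-142.   66.] 40.0
20 [-0.024 -0.017  0.007] [-7. 61. 30.] board [-141.   71.] 39.0
23 [-0.045 -0.021  0.007] [-7. 63. 37.] board [-138.   78.] 38.0
26 [-0.066 -0.024  0.007] [-8. 66. 44.] board [-136.   85.] 37.0
```

>>> move_arm([
  {"rx": -0.01, "ry": -0.015, "rz": 0.007, "x": -3, "y": 27, "z": 0, "claw": -1},
  {"rx": -0.01, "ry": -0.015, "rz": 0.007, "x": -6, "y": 53, "z": 0, "claw": -1},
  {"rx": -0.01, "ry": -0.015, "rz": 0.007, "x": -6, "y": 55, "z": 9, "claw": -1},
  {"rx": -0.01, "ry": -0.015, "rz": 0.007, "x": -6, "y": 56, "z": 15, "claw": -1},
  {"rx": -0.01, "ry": -0.015, "rz": 0.007, "x": -7, "y": 58, "z": 20, "claw": -1},
  {"rx": -0.02, "ry": -0.016, "rz": 0.007, "x": -7, "y": 60, "z": 27, "claw": -1},
  {"rx": -0.04, "ry": -0.02, "rz": 0.007, "x": -7, "y": 62, "z": 34, "claw": -1},
  {"rx": -0.066, "ry": -0.024, "rz": 0.007, "x": -8, "y": 66, "z": 44, "claw": -1},
])

```text
time: 4.25
tool_pos: [0.5733, -0.1763, 0.0856]
ee_rot: [0.947, 0.073, -0.024, -0.313]
force: [0.8, -6.0, -0.3]
opening: -0.0002
```

Run:
```python
from h import *
bd()
a,m=snap('side','side3.png');b,_=snap('top','top3.png')
c=[cv2.resize(i[:,:,::-1],None,fx=4,fy=4,interpolation=2) for i in (a[75:200,250:345],b[165:270,300:395])]
h=min(x.shape[0] for x in c);cv2.imwrite('pics/c4.png',np.hstack([x[:h] for x in c]))
table([28,30,33,36,39,42,45,48])
```

```text
t 4.25 tcp board [  -0.4 -136.1   85.6] tilt 36.6 side 0.1 F -0.1 -6.0 -0.3 j [ 0.32  0.91  0.24  1.49 -0.71  1.3   1.06]
28 [-0.012  0.001 -0.001] [-1.  1.  3.] board [-133.   90.] 36.0
30 [-0.026 -0.001 -0.001] [-1.  3.  7.] board [-131.   95.] 35.0
33 [-0.046 -0.005 -0.001] [-2.  7. 14.] board [-128.  101.] 34.0
36 [-0.067 -0.008 -0.001] [-2. 11. 20.] board [-124.  108.] 33.0
39 [-0.088 -0.011 -0.001] [-3. 15. 27.] board [-119.  114.] 32.0
42 [-0.109 -0.014 -0.001] [-4. 19. 33.] board [-115.  120.] 30.0
45 [-0.13  -0.018 -0.001] [-5. 24. 39.] board [-110.  126.] 29.0
48 [-0.151 -0.021 -0.001] [-5. 30. 44.] board [-105.  132.] 28.0
```

View pics/c4.png

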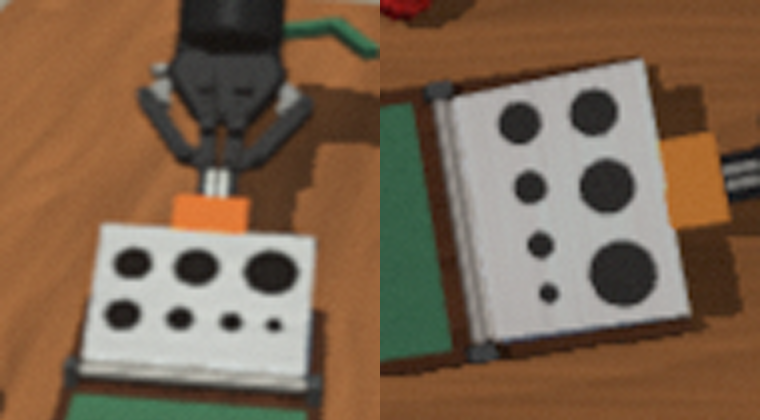

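The leaf is rising on the fingertip, contact about 6 N, and the finger lies under the tab's middle. Continuing the arc.

>>> move_arm([
  {"rx": -0.012, "ry": 0, "rz": 0, "x": -1, "y": 1, "z": 4, "claw": -1},
  {"rx": -0.026, "ry": -0.001, "rz": 0, "x": -1, "y": 3, "z": 8, "claw": -1},
  {"rx": -0.046, "ry": -0.005, "rz": 0, "x": -2, "y": 7, "z": 14, "claw": -1},
  {"rx": -0.067, "ry": -0.008, "rz": 0, "x": -2, "y": 11, "z": 20, "claw": -1},
  {"rx": -0.088, "ry": -0.011, "rz": 0, "x": -3, "y": 15, "z": 27, "claw": -1},
  {"rx": -0.109, "ry": -0.014, "rz": 0, "x": -4, "y": 19, "z": 33, "claw": -1},
  {"rx": -0.13, "ry": -0.018, "rz": 0, "x": -5, "y": 24, "z": 39, "claw": -1},
  {"rx": -0.151, "ry": -0.021, "rz": 0, "x": -5, "y": 30, "z": 44, "claw": -1},
])

```text
time: 5.15
tool_pos: [0.5692, -0.1443, 0.1322]
ee_rot: [0.968, 0.076, -0.019, -0.239]
force: [-0.4, -2.8, 0.7]
opening: 0.0004
```

Run:
```python
from h import *
bd()
table([51,54,57,60,63,66,69,72])
```

```text
t 5.15 tcp board [   0.5 -103.8  132.2] tilt 27.8 side -0.0 F -0.9 -2.7 0.7 j [ 0.19  0.76  0.3   1.61 -0.66  1.19  0.96]
51 [-0.019 -0.003 -0.001] [-1.  5.  5.] board [-99. 137.] 27.0
54 [-0.04  -0.006 -0.001] [-2. 10. 10.] board [-93. 142.] 25.0
57 [-0.06  -0.009 -0.001] [-3. 16. 14.] board [-87. 147.] 24.0
60 [-0.081 -0.013 -0.001] [-4. 22. 19.] board [-81. 151.] 23.0
63 [-0.102 -0.016 -0.001] [-5. 29. 23.] board [-75. 155.] 22.0
66 [-0.123 -0.019 -0.001] [-6. 35. 26.] board [-68. 158.] 21.0
69 [-0.144 -0.022 -0.001] [-7. 42. 29.] board [-61. 162.] 19.0
72 [-0.165 -0.026 -0.001] [-8. 49. 32.] board [-54. 164.] 18.0
```

>>> move_arm([
  {"rx": -0.019, "ry": -0.003, "rz": 0, "x": -1, "y": 5, "z": 5, "claw": -1},
  {"rx": -0.04, "ry": -0.006, "rz": 0, "x": -2, "y": 10, "z": 10, "claw": -1},
  {"rx": -0.06, "ry": -0.009, "rz": 0, "x": -3, "y": 16, "z": 14, "claw": -1},
  {"rx": -0.081, "ry": -0.013, "rz": 0, "x": -4, "y": 22, "z": 19, "claw": -1},
  {"rx": -0.102, "ry": -0.016, "rz": 0, "x": -5, "y": 29, "z": 23, "claw": -1},
  {"rx": -0.123, "ry": -0.019, "rz": 0, "x": -6, "y": 35, "z": 26, "claw": -1},
  {"rx": -0.144, "ry": -0.022, "rz": 0, "x": -7, "y": 42, "z": 29, "claw": -1},
  {"rx": -0.165, "ry": -0.026, "rz": 0, "x": -8, "y": 49, "z": 32, "claw": -1},
])

```text
time: 5.95
tool_pos: [0.561, -0.0947, 0.1644]
ee_rot: [0.985, 0.077, -0.012, -0.157]
force: [0.4, -1.3, -1.3]
opening: -0.0002
```

Run:
```python
from h import *
bd()
a,m=snap('side','side4.png');b,_=snap('top','top4.png')
c=[cv2.resize(i[:,:,::-1],None,fx=4,fy=4,interpolation=2) for i in (a[75:200,250:345],b[165:270,300:395])]
h=min(x.shape[0] for x in c);cv2.imwrite('pics/c5.png',np.hstack([x[:h] for x in c]))
table([75,78,81,84,87,90,93,96])
```

```text
t 5.95 tcp board [ 1.000e-01 -5.350e+01  1.644e+02] tilt 18.1 side -0.0 F 0.2 -1.3 -1.3 j [-0.01  0.62  0.36  1.73 -0.58  1.05  0.81]
75 [-0.02  -0.002 -0.003] [-1.  5.  2.] board [-47. 167.] 17.0
78 [-0.041 -0.006 -0.003] [-2. 11.  4.] board [-41. 169.] 16.0
81 [-0.056 -0.008 -0.003] [-3. 18.  5.] board [-34. 170.] 15.0
84 [-0.06  -0.009 -0.003] [-4. 25.  7.] board [-27. 171.] 15.0
87 [-0.064 -0.009 -0.003] [-6. 32.  7.] board [-20. 172.] 14.0
90 [-0.067 -0.01  -0.003] [-7. 39.  8.] board [-13. 172.] 14.0
93 [-0.071 -0.011 -0.003] [-8. 46.  8.] board [ -6. 172.] 14.0
96 [-0.075 -0.011 -0.003] [-9. 53.  7.] board [  1. 172.] 14.0
```

View pics/c5.png

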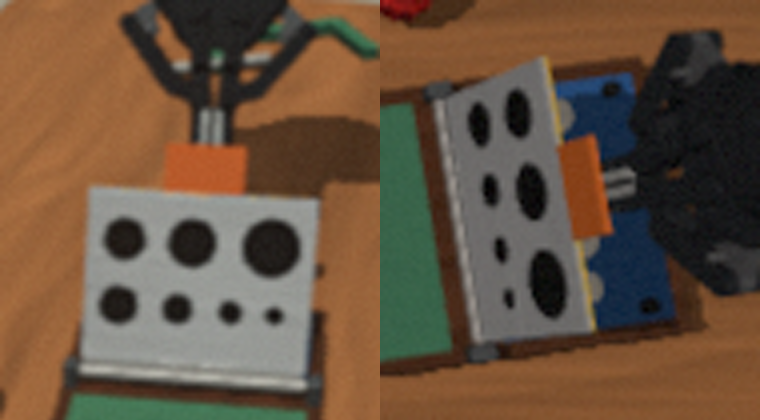

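The leaf is at roughly 65–70°, the fingertip is behind the tab, and the blue page is showing. Continuing over upright.

>>> move_arm([
  {"rx": -0.02, "ry": -0.002, "rz": -0.003, "x": -1, "y": 5, "z": 2, "claw": -1},
  {"rx": -0.041, "ry": -0.006, "rz": -0.003, "x": -2, "y": 11, "z": 4, "claw": -1},
  {"rx": -0.056, "ry": -0.008, "rz": -0.003, "x": -3, "y": 18, "z": 5, "claw": -1},
  {"rx": -0.06, "ry": -0.009, "rz": -0.003, "x": -4, "y": 25, "z": 7, "claw": -1},
  {"rx": -0.064, "ry": -0.009, "rz": -0.003, "x": -6, "y": 32, "z": 7, "claw": -1},
  {"rx": -0.067, "ry": -0.01, "rz": -0.003, "x": -7, "y": 39, "z": 8, "claw": -1},
  {"rx": -0.071, "ry": -0.011, "rz": -0.003, "x": -8, "y": 46, "z": 8, "claw": -1},
  {"rx": -0.075, "ry": -0.011, "rz": -0.003, "x": -9, "y": 53, "z": 7, "claw": -1},
])

```text
time: 6.85
tool_pos: [0.5522, -0.0399, 0.1718]
ee_rot: [0.99, 0.077, -0.009, -0.12]
force: [0.7, -0.9, 0.3]
opening: -0.0002
```

Run:
```python
from h import *
bd()
table([99,102,105,108,111,114,117,120])
```

```text
t 6.85 tcp board [ -0.2   1.9 171.8] tilt 13.8 side -0.0 F 0.5 -1.0 0.3 j [-0.17  0.56  0.39  1.81 -0.54  0.96  0.67]
99 [-0.003 -0.001  0.   ] [-1.  6. -1.] board [  8. 171.] 14.0
102 [-0.007 -0.001  0.   ] [-2. 13. -2.] board [ 15. 170.] 13.0
105 [-0.011 -0.002  0.   ] [-3. 20. -3.] board [ 22. 168.] 13.0
108 [-0.014 -0.002  0.   ] [-4. 27. -5.] board [ 29. 167.] 13.0
111 [-0.018 -0.003  0.   ] [-5. 33. -7.] board [ 36. 164.] 13.0
114 [-0.022 -0.004  0.   ] [ -6.  40. -10.] board [ 42. 162.] 13.0
117 [-0.025 -0.004  0.   ] [ -7.  46. -13.] board [ 49. 159.] 12.0
120 [-0.029 -0.005  0.   ] [ -8.  52. -16.] board [ 55. 156.] 12.0
```

>>> move_arm([
  {"rx": -0.003, "ry": -0.001, "rz": 0, "x": -1, "y": 6, "z": -1, "claw": -1},
  {"rx": -0.007, "ry": -0.001, "rz": 0, "x": -2, "y": 13, "z": -2, "claw": -1},
  {"rx": -0.011, "ry": -0.002, "rz": 0, "x": -3, "y": 20, "z": -3, "claw": -1},
  {"rx": -0.014, "ry": -0.002, "rz": 0, "x": -4, "y": 27, "z": -5, "claw": -1},
  {"rx": -0.018, "ry": -0.003, "rz": 0, "x": -5, "y": 33, "z": -7, "claw": -1},
  {"rx": -0.022, "ry": -0.004, "rz": 0, "x": -6, "y": 40, "z": -10, "claw": -1},
  {"rx": -0.025, "ry": -0.004, "rz": 0, "x": -7, "y": 46, "z": -13, "claw": -1},
  {"rx": -0.029, "ry": -0.005, "rz": 0, "x": -8, "y": 52, "z": -16, "claw": -1},
])

```text
time: 7.65
tool_pos: [0.5442, 0.0127, 0.1555]
ee_rot: [0.991, 0.077, -0.008, -0.105]
force: [0.9, -1.1, 0.0]
opening: -0.0001
```

Run:
```python
from h import *
bd()
a,m=snap('side','side5.png')
cv2.imwrite('pics/c6.png',cv2.resize(a[75:230,220:375,::-1],None,fx=3,fy=3,interpolation=2))
table([123,126,129,132,135,138,141,144])
```

```text
t 7.65 tcp board [ -0.   55.1 155.5] tilt 12.1 side 0.0 F 0.8 -1.2 0.0 j [-0.28  0.55  0.38  1.87 -0.54  0.87  0.59]
123 [-0.004 -0.001 -0.001] [-1.  5. -3.] board [ 61. 152.] 12.0
126 [-0.007 -0.001 -0.001] [-1. 11. -7.] board [ 67. 148.] 12.0
129 [-0.011 -0.002 -0.001] [ -2.  16. -11.] board [ 73. 144.] 12.0
132 [-0.015 -0.003 -0.001] [ -3.  22. -16.] board [ 78. 140.] 11.0
135 [-0.019 -0.003 -0.001] [ -4.  27. -20.] board [ 83. 135.] 11.0
138 [-0.022 -0.004 -0.001] [ -5.  32. -25.] board [ 88. 130.] 11.0
141 [-0.026 -0.004 -0.001] [ -5.  36. -31.] board [ 93. 124.] 11.0
144 [-0.03  -0.005 -0.001] [ -6.  40. -36.] board [ 97. 119.] 10.0
```

View pics/c6.png

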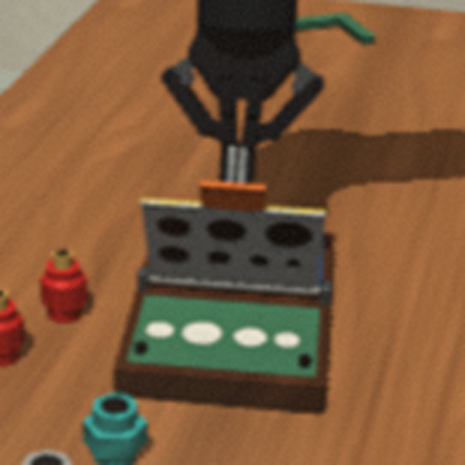

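The leaf is past upright and leaning over the green page with the fingertip behind the tab. The fittings haven't moved. Continuing.

>>> move_arm([
  {"rx": -0.004, "ry": -0.001, "rz": 0, "x": -1, "y": 5, "z": -3, "claw": -1},
  {"rx": -0.007, "ry": -0.001, "rz": 0, "x": -1, "y": 11, "z": -7, "claw": -1},
  {"rx": -0.011, "ry": -0.002, "rz": 0, "x": -2, "y": 16, "z": -11, "claw": -1},
  {"rx": -0.015, "ry": -0.003, "rz": 0, "x": -3, "y": 22, "z": -16, "claw": -1},
  {"rx": -0.019, "ry": -0.003, "rz": 0, "x": -4, "y": 27, "z": -20, "claw": -1},
  {"rx": -0.022, "ry": -0.004, "rz": 0, "x": -5, "y": 32, "z": -25, "claw": -1},
  {"rx": -0.026, "ry": -0.004, "rz": 0, "x": -5, "y": 36, "z": -31, "claw": -1},
  {"rx": -0.03, "ry": -0.005, "rz": 0, "x": -6, "y": 40, "z": -36, "claw": -1},
])

```text
time: 8.5
tool_pos: [0.5378, 0.0542, 0.1185]
ee_rot: [0.993, 0.078, -0.007, -0.09]
force: [0.9, 0.2, -0.2]
opening: 0.0
```

Run:
```python
from h import *
bd()
table([146,149,152,155,158,160,162,164],130)
```

```text
t 8.5 tcp board [  0.2  97.1 118.5] tilt 10.4 side -0.0 F 0.9 0.0 -0.2 j [-0.36  0.59  0.36  1.92 -0.56  0.76  0.53]
146 [-0.002 -0.    -0.001] [ 0. -1. -6.] board [ 96. 112.] 10.0
149 [-0.005 -0.001 -0.001] [ -1.   2. -12.] board [100. 107.] 10.0
152 [-0.016 -0.002 -0.001] [ -1.   6. -18.] board [103. 101.] 9.0
155 [-0.03  -0.005 -0.001] [ -2.   9. -23.] board [106.  95.] 9.0
158 [-0.043 -0.007 -0.001] [ -2.  12. -29.] board [109.  89.] 8.0
160 [-0.053 -0.008 -0.001] [ -2.  13. -34.] board [111.  85.] 7.0
162 [-0.062 -0.01  -0.001] [ -2.  15. -38.] board [112.  81.] 7.0
164 [-0.071 -0.011 -0.001] [ -3.  16. -42.] board [113.  77.] 6.0
```

>>> move_arm([
  {"rx": -0.002, "ry": 0, "rz": 0, "x": 0, "y": 0, "z": -6, "claw": -1},
  {"rx": -0.005, "ry": -0.001, "rz": 0, "x": -1, "y": 2, "z": -12, "claw": -1},
  {"rx": -0.016, "ry": -0.002, "rz": 0, "x": -1, "y": 6, "z": -18, "claw": -1},
  {"rx": -0.03, "ry": -0.005, "rz": 0, "x": -2, "y": 9, "z": -23, "claw": -1},
  {"rx": -0.043, "ry": -0.007, "rz": 0, "x": -2, "y": 12, "z": -29, "claw": -1},
  {"rx": -0.053, "ry": -0.008, "rz": 0, "x": -2, "y": 13, "z": -34, "claw": -1},
  {"rx": -0.062, "ry": -0.01, "rz": 0, "x": -2, "y": 15, "z": -38, "claw": -1},
  {"rx": -0.071, "ry": -0.011, "rz": 0, "x": -3, "y": 16, "z": -42, "claw": -1},
])

```text
time: 9.3
tool_pos: [0.5349, 0.0704, 0.0762]
ee_rot: [0.995, 0.078, -0.004, -0.054]
force: [0.2, -0.1, 0.6]
opening: -0.0001
```

Run:
```python
from h import *
bd()
a,m=snap('side','side6.png')
cv2.imwrite('pics/c7.png',cv2.resize(a[75:230,220:375,::-1],None,fx=3,fy=3,interpolation=2))
table([166,168,170,172,174,176,178,179],130)
```

```text
t 9.3 tcp board [ -0.2 113.6  76.2] tilt 6.2 side -0.0 F 0.2 -0.2 0.6 j [-0.43  0.65  0.36  1.95 -0.56  0.65  0.48]
166 [-0.008 -0.002 -0.002] [ 1.  1. -3.] board [115.  72.] 6.0
168 [-0.017 -0.003 -0.002] [ 0.  2. -8.] board [116.  68.] 5.0
170 [-0.026 -0.005 -0.002] [  0.   3. -12.] board [117.  64.] 5.0
172 [-0.036 -0.006 -0.002] [  0.   4. -16.] board [117.  59.] 4.0
174 [-0.045 -0.008 -0.002] [ -0.   4. -21.] board [118.  55.] 4.0
176 [-0.054 -0.009 -0.002] [ -0.   5. -25.] board [119.  50.] 3.0
178 [-0.063 -0.011 -0.002] [ -0.   5. -29.] board [119.  46.] 3.0
179 [-0.068 -0.011 -0.002] [ -0.   5. -31.] board [119.  44.] 2.0
```

View pics/c7.png

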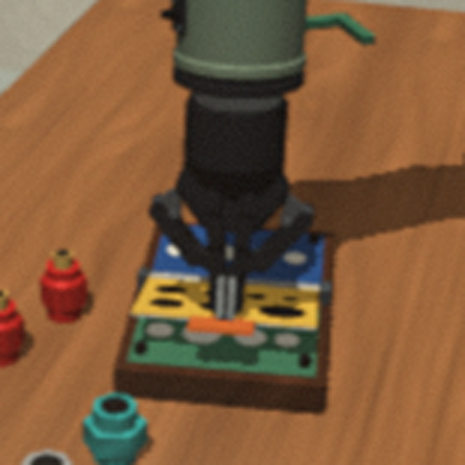

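The leaf is leaning low, yellow face up, with the fingertip on the tab. Now the gentle press down.

>>> move_arm([
  {"rx": -0.008, "ry": -0.002, "rz": 0, "x": 0, "y": 1, "z": -3, "claw": -1},
  {"rx": -0.017, "ry": -0.003, "rz": 0, "x": 0, "y": 2, "z": -8, "claw": -1},
  {"rx": -0.026, "ry": -0.005, "rz": 0, "x": 0, "y": 3, "z": -12, "claw": -1},
  {"rx": -0.036, "ry": -0.006, "rz": 0, "x": 0, "y": 4, "z": -16, "claw": -1},
  {"rx": -0.045, "ry": -0.008, "rz": 0, "x": 0, "y": 4, "z": -20, "claw": -1},
  {"rx": -0.054, "ry": -0.009, "rz": 0, "x": 0, "y": 5, "z": -24, "claw": -1},
  {"rx": -0.063, "ry": -0.01, "rz": 0, "x": 0, "y": 5, "z": -27, "claw": -1},
  {"rx": -0.068, "ry": -0.011, "rz": 0, "x": 0, "y": 5, "z": -30, "claw": -1},
])

```text
time: 10.15
tool_pos: [0.5344, 0.076, 0.0454]
ee_rot: [0.997, 0.079, -0.002, -0.019]
force: [-0.4, -0.2, 1.1]
opening: 0.0003
```

Run:
```python
from h import *
bd()
```

```text
t 10.15 tcp board [  0.2 119.2  45.4] tilt 2.2 side -0.0 F -0.4 -0.2 1.1 j [-0.5   0.71  0.39  1.97 -0.55  0.57  0.43]
```

>>> move_arm([
  {"rx": 0, "ry": 0, "rz": 0, "x": 0, "y": 0, "z": -1, "claw": -1},
  {"rx": 0, "ry": 0, "rz": 0, "x": 0, "y": 0, "z": -1.5, "claw": -1},
  {"rx": 0, "ry": 0, "rz": 0, "x": 0, "y": 0, "z": -2, "claw": -1},
  {"rx": 0, "ry": 0, "rz": 0, "x": 0, "y": 0, "z": -2.5, "claw": -1},
  {"rx": 0, "ry": 0, "rz": 0, "x": 0, "y": 0, "z": -3, "claw": -1},
  {"rx": 0, "ry": 0, "rz": 0, "x": 0, "y": 0, "z": -3.5, "claw": -1},
  {"rx": 0, "ry": 0, "rz": 0, "x": 0, "y": 0, "z": -4, "claw": -1},
  {"rx": 0, "ry": 0, "rz": 0, "x": 0, "y": 0, "z": -4, "claw": -1},
])

```text
time: 10.95
tool_pos: [0.5345, 0.0759, 0.042]
ee_rot: [0.997, 0.079, -0.002, -0.02]
force: [-3.6, 0.0, 14.6]
opening: 0.0001
```

At z = 42 mm the force jumped to 15 N, well above the hinge's 1–3 N, so the leaf is on its stop. Lifting clear.

>>> move_arm([
  {"rx": 0, "ry": 0, "rz": 0, "x": 0, "y": 0, "z": 3, "claw": -1},
  {"rx": 0, "ry": 0, "rz": 0, "x": 0, "y": 0, "z": 10, "claw": -1},
  {"rx": 0, "ry": 0, "rz": 0, "x": 0, "y": 0, "z": 30, "claw": -1},
  {"rx": 0, "ry": 0, "rz": 0, "x": 0, "y": 0, "z": 60, "claw": -1},
  {"rx": 0, "ry": 0, "rz": 0, "x": 0, "y": 0, "z": 95, "claw": -1},
  {"rx": 0, "ry": 0, "rz": 0, "x": 0, "y": -20, "z": 130, "claw": -1},
  {"rx": 0, "ry": 0, "rz": 0, "x": -10, "y": -50, "z": 160, "claw": -1},
  {"rx": 0, "ry": 0, "rz": 0, "x": -20, "y": -85, "z": 185, "claw": -1},
])

```text
time: 11.75
tool_pos: [0.5144, -0.0096, 0.2289]
ee_rot: [0.997, 0.079, -0.001, -0.02]
force: [-0.3, -0.7, 0.5]
opening: -0.0003
```

>>> move_arm([
  {"rx": 0, "ry": 0, "rz": 0, "x": -5, "y": -35, "z": 10, "claw": -1},
  {"rx": 0, "ry": 0, "rz": 0, "x": -10, "y": -75, "z": 20, "claw": -1},
  {"rx": 0, "ry": 0, "rz": 0, "x": -15, "y": -115, "z": 30, "claw": -1},
  {"rx": 0, "ry": 0, "rz": 0, "x": -20, "y": -155, "z": 40, "claw": -1},
  {"rx": 0, "ry": 0, "rz": 0, "x": -20, "y": -195, "z": 40, "claw": -1},
  {"rx": 0, "ry": 0, "rz": 0, "x": -20, "y": -225, "z": 40, "claw": -1},
  {"rx": 0, "ry": 0, "rz": 0, "x": -20, "y": -240, "z": 40, "claw": -1},
  {"rx": 0, "ry": 0, "rz": 0, "x": -20, "y": -240, "z": 40, "claw": -1},
])

```text
time: 12.55
tool_pos: [0.4936, -0.2519, 0.2692]
ee_rot: [0.997, 0.077, -0.001, -0.019]
force: [-0.4, 0.4, -1.1]
opening: -0.0001
```

Run:
```python
from h import *
bd()
a,m=snap('side','side8.png');b,mt=snap('top','top8.png')
b0=cv2.imread('pics/top0.png')[:,:,::-1]
d=np.abs(b.astype(int)-b0).max(2);print('changed left of col 240 / couplers:',(d[150:290,60:250]>40).sum(),(d[95:175,240:322]>40).sum())
k=cv2.inRange(cv2.cvtColor(b,cv2.COLOR_RGB2HSV),(5,190,120),(16,255,255))[170:280,230:330]
q=max(cv2.findContours(k,0,2)[0],key=cv2.contourArea);bp=cv2.boxPoints(cv2.minAreaRect(q))+[230,170]
for p in bp:
    P=onz(mt,*p,.042)-O;print('tab corner board mm (z=42)',(P@X*1e3).round(1),(P@Y*1e3).round(1))
c=[cv2.resize(i[:,:,::-1],None,fx=3,fy=3,interpolation=2) for i in (a[110:260,220:350],b[150:300,210:340])]
cv2.imwrite('pics/c8.png',np.hstack(c))
```

```text
t 12.55 tcp board [ -90.9 -198.4  269.2] tilt 2.2 side 0.0 F -0.3 0.5 -1.1 j [-0.08  0.45  0.65  1.75 -0.34  1.07  0.85]
changed left of col 240 / couplers: 0 0
tab corner board mm (z=42) 27.0 149.5
tab corner board mm (z=42) 26.5 118.3
tab corner board mm (z=42) -23.5 119.6
tab corner board mm (z=42) -22.9 150.5
```

View pics/c8.png

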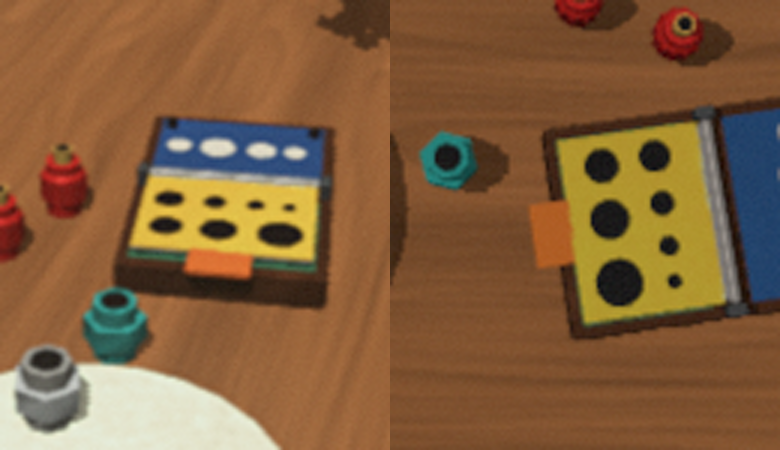

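The leaf lies yellow side up over the green page and nothing else moved. One last check on flatness from the side view before handing in.

Run:
```python
from h import *
m=cams.camera_model('side');a=cv2.imread('pics/side8.png')
k=cv2.inRange(cv2.cvtColor(a,cv2.COLOR_BGR2HSV),(5,170,90),(18,255,255))[180:215,270:315]
q=max(cv2.findContours(k,0,2)[0],key=cv2.contourArea).reshape(-1,2)+[270,180];print('seen',q.min(0),q.max(0))
for th in (180,177,174):
    r=np.radians(th);f=lambda x,d,n:proj(m,O+X*x-Y*(d*np.cos(r))+np.array([0,0,d*np.sin(r)+n]))
    print(th,[f(x,d,n).round(1).tolist() for x,d,n in((.025,.15,-.002),(-.025,.15,-.002),(.025,.12,.002),(-.025,.12,.002))])
```

```text
seen [281 193] [304 202]
180 [[281.7, 201.6], [303.3, 203.5], [283.2, 193.2], [304.3, 195.0]]
177 [[281.8, 198.8], [303.4, 200.6], [283.3, 191.0], [304.4, 192.7]]
174 [[281.9, 195.8], [303.6, 197.6], [283.4, 188.6], [304.6, 190.3]]
```

```bash
python3 -c "
from workcell import bot
print(bot.job_done())"
```

```text
the job is handed in; nothing more can be done
None
```

I pushed the leaf up by its tab with the shut fingertip, took it over the spine and pressed it flat over the green page, yellow face up. I then backed the arm off and handed the job in at about 12.7 s of the 48 s allowed.

- **Flat:** at 42 mm TCP height the press force jumped to about 15 N, well above the hinge's 1–3 N, so the leaf is on its stop. In the top view the tab's outer edge lies 150 mm from the spine. In the side view its position fits 180° to within about 1–2°.
- **Nothing else disturbed:** comparing the top view before and after showed no change around the turntable, its fittings, the turquoise look-alike or the couplers.
- **Clear:** the gripper finished about 27 cm up, off the board. The force reading there was about 1 N, which is sensor noise.
- **Contact forces:** readings at the end of each move were 6 N or less during the swing and 15 N at the final press.

No check failed or disagreed.

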